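# Close a split lens housing on its dowels and hold it pressed

### The arm

A 6-joint arm with a two-finger parallel gripper is mounted at the origin on a cart in front of the work surface, level with it; the furniture and walls round the work are solid. World frame = base frame: x ahead of the robot, y to its left, z up, the work surface at z = 0. Lengths are in m, angles in rad, forces in N, time in s.
With the tool pointing down it reaches from about 0.375 to 0.9 m from the base axis. Payload 3.1 kg.
Tool frame: the origin (TCP) lies on the centre line of the jaws, within the pads' length; the fingertips stand 11 mm ahead of it and the grasp point (between the pads) lies 8 mm behind it (tip_extent is the z of the fingertips in the tool frame, in m); z points along the fingers, y is the direction in which the jaws open and shut (so a half turn about z gives the same grasp; the last joint's range is limited). The gripper opens to 85 mm and grips with 20 to 120 N. Pads are 22 mm wide; open, the fingers measure 114 mm over their backs; the gripper's body (76 mm by 85 mm) begins 54 mm behind the grasp point. The pads swing forward as they close: fully open they stand 13 mm farther back than shut.
Start: joints at [-1.464, 0.527, 1.433, -0, 1.181, -0.178], TCP at [0.176, -0.6, 0.242] pointing down, gripper open.
Joint ranges: [-3.08, 3.08], [-0.75, 2.2], [0.22, 2.44], [-1.43, 4.57], [0, 2.65], [-2.85, 2.85]. Speed limits (rad/s): [2.79, 2.79, 3.14, 3.14, 3.14, 3.14].

### API

Orientations are given as a unit quaternion [w, x, y, z].
In Python, from plant import * gives the robot as it stands. Calls block until the motion is done:
- move_to(position, orientation): joint-space move of the TCP to a pose.
- servo_line(position, orientation=None, velocity=0.15): straight line of the TCP; orientation=None keeps the orientation; velocity is the mean speed in m/s.
- move_j(angles): joint-space move.
- command_gripper(opening, grip_force=None): opening from 0.0 (shut) to 1.0 (fully open); grip_force is the grip in N (None keeps the last); returns when the fingers have stopped.
- wait(seconds).
- solve_ik(position, orientation): joint angles nearest the present ones, or None.
- read_state(): the state.
- camera(name): name is "scene" or "top" or "wrist"; returns the picture (400x640x3 uint8, blue, green, red); there is no depth.
- camera_model(name): a dict with "fx", "fy", "cx", "cy" (pixels), "T" (4x4, takes a point from camera to world coordinates). Camera axes: x right, y down, z forward; pixel columns grow to the right and rows downward; lengths in m; the calibration is good to about 2 mm. A picture is of the moment at which its call begins: read the wrist's pose just before it. camera_model takes no time and is no camera call; for the wrist camera it gives the pose at the moment of the call.
A pose or a line that the arm cannot do raises MotionError and nothing moves.
- hand_in(): hands the job in, once; it reports no verdict.
Trained networks look in the newest picture that a camera, given by its name, has taken for a name from the list of things; names that differ only in an ending like _2 or _b are one class to them, and where a whole thing is asked for, a point or a joint stands for the part that bears it (a point fixed in the world has none). Each returns a list of dicts, best first, with "conf" (0 to 1); they miss things now and then, are a little off and sometimes report something else, mostly with a low value. They report only what shows in the picture. A call takes as long as a camera call.
- spot_in(name, camera): "xyz" ([x, y, z] in m, in the coordinates of the camera as it stood for that picture, good to about 4 mm: the middle of the surface that is visible of it).
The state is a dict: "t": time; "joints": joint angles; "joint_velocities": joint speeds; "joint_torque": joint torques, N m; "position": TCP position; "orientation": TCP orientation; "ft_force": force on the tool from outside, world axes, zero at the start; "moment": the same for the moment, N m; "finger_gap": opening from 0.0 (shut) to 1.0 (fully open).
Only numpy, scipy, OpenCV 4.12 (cv2) and the standard library are available. Lean on these libraries where they do the work, as an engineer would, in place of code of your own. Each camera call takes 0.05 s, during which the arm holds its last target.

### The job

Turn the bar knob of the assembly jig clockwise (seen from above) past its click to the far stop, which raises the two dowels of the lower lens-housing half. Then fit the loose upper half onto the dowels, large hole over large dowel, so that the two faces meet flush, and gently press it down until the sprung lower half has sunk about 5 mm, half of its travel. Keep the closed pair held pressed like this with the gripper: finish while holding, do not let go, and leave the other things on the table where they are.

Things in the scene. Friction and masses are not known exactly. Their poses are not given: they have to be found in the camera images.
- knob_grip (a point): Point on the axis of the jig's knob at the height to grip, 47 mm above the table. The knob is a black upright bar 44 mm long, 12 mm wide, its top 56 mm above the table, on a disc 36 mm across whose top is 24 mm above the table (free to grip down to there). x runs along the bar and turns with it, z up.
- index_knob (a joint): Turn of the knob in rad: 0 at the start, grows clockwise seen from above, stop at 1.4. An over-centre spring (0.12 N m at most) resists up to 0.7 and then drives the knob on to 1.4 by itself and holds it there. It raises the dowels in proportion, fully (12 mm) at 1.4; over about 6 N pushed down on the dowel tips turns it back.
- lower_face (a point): Centre of the upward mating face of the lower housing half: aluminium block 44 mm long (x), 86 mm wide (y), 26 mm deep, with a half-round trough along x that holds a dark lens tube (9 mm proud of the face, within the block's length). Face 50 mm above the table at the start; z up. Brass-edged dowel bores at y = +30 mm (small) and y = -30 mm (large).
- lower_half (a joint): How far the lower half has sunk on its springs, in m: 0 at rest, end of travel 0.010. It holds up about 4 N beyond its load before it moves, then 1.2 N per mm.
- small_dowel_tip (a point): Tip of the small dowel, 8 mm diameter, at y = +30 mm of the lower half; bullet nose 5 mm long. 0.8 mm below the lower face at the start, 61 mm above the table when raised; does not sink with the lower half.
- large_dowel_tip (a point): Tip of the large dowel, 12 mm diameter, at y = -30 mm of the lower half; bullet nose 5 mm long. 0.8 mm below the lower face at the start, 61 mm above the table when raised; does not sink with the lower half.
- upper_centre (a point): Centre of the loose upper half (aluminium, 110-200 g), 16 mm above its mating face, on which it lies. 44 mm long (x) between flat upright end faces to grip, 86 mm wide (y), 32 mm high, half-round bore along x beneath. 12 mm flanges with through holes: small (9.6 mm) at y = +30 mm, large (13.6 mm) at y = -30 mm. Fitted: axes as the lower half's, this point 16 mm above lower_face.
- small_hole (a point): Upper mouth of the small hole (9.6 mm) of the upper half, 12 mm above its mating face.
- large_hole (a point): Upper mouth of the large hole (13.6 mm) of the upper half, 12 mm above its mating face.
- upper_half: The loose upper half; origin at the centre of its mating face (underside), axes as point upper_centre.
- jig: The whole fixed jig: dark base plate 100 x 215 mm, top 12 mm above the table, that carries the lower half with its dowels and, 112 mm along +y of it, the knob. Origin on the table under the centre of the lower half; z up. A tall microscope overhangs the middle of the table from x = 0.6 m on: pass well in front of it between the jig and the upper half.
- riser_block: Bystander: white block 40 x 30 x 19 mm with a hole; origin at its underside.
- kf_ring: Bystander: metal ring 41 mm across, 14 mm high, with a black seal; origin at its underside.
- bnc_adapter: Bystander: small grey box connector 22 x 56 x 20 mm; origin at its underside.
- tape_roll: Bystander: white roll 59 mm across, 18 mm high; origin at its underside.
- black_cap: Bystander: black round cap 48 mm across, 15 mm high; origin at its underside.

How it is judged:
On the way, in this order (a step that is already met when the one before it is completed fails the run):
1. the knob is turned past its click to the far stop, the dowels are up (value of joint index_knob above 1.2 rad and horizontal distance between upper_half and lower_face above 0.06 m), for 0.2 s.
2. the upper half sits flush on the dowels of the lower half (z of upper_half in the frame of lower_face between -0.0018 and 0.0018 m and horizontal distance between small_hole and small_dowel_tip below 0.003 m and horizontal distance between large_hole and large_dowel_tip below 0.003 m and angle between the z axis of upper_half and the z axis of lower_face, either way round below 0.04 rad), for 0.2 s.
At the end, for the whole second after the job is handed in: Knob past 1.2 rad; upper half flush on the lower (faces within 1.8 mm, holes within 3 mm of the dowel axes, tilt under 0.04 rad); lower half sunk 2 to 8.5 mm, over 4 N between the halves and over 4 N from the fingers on the upper half; at rest and still held through the last second (all of step 2 and value of joint index_knob above 1.2 rad and value of joint lower_half between 0.002 and 0.0085 m and contact force between upper_half and jig above 4 N and contact force between the fingers and upper_half above 4 N and linear speed of upper_half below 0.01 m/s); the arm keeps its last pose, push and grip.
It fails at once if a bystander is moved by more than 25 mm (distance of any of riser_block, kf_ring, bnc_adapter, tape_roll, black_cap from where it was at the start of the episode above 0.025 m).
It fails at once if the halves are slammed or forced together with more than 50 N (contact force between upper_half and jig above 50 N).
It also fails if it takes over 67 s, if anything falls off the work surface, if the arm or the gripper's body presses on something with over 40 N, if the wrist force passes 120 N, or if a joint passes its speed limit or range.

## Working session

There is one attempt and no reset: what is moved stays moved. The work goes in short steps, each a Python script; the robot and the scene stay as the last script left them, time stands still between calls to the robot, and variables do not carry over. Pictures are saved under pics/ and viewed, and the job is handed in when it is done.

```bash
mkdir -p pics; ls
python3 - <<'E'
from plant import *
import cv2,numpy as np
print(read_state())
for c in ["scene","top","wrist"]:
    im=camera(c); cv2.imwrite(f"pics/a_{c}.png",im)
    m=camera_model(c); T=np.array(m["T"]); print(c,m["fx"],m["fy"],m["cx"],m["cy"],T.round(3).tolist())
    for n in ["knob_grip","lower_face","upper_half","small_hole","large_hole","small_dowel_tip","large_dowel_tip","jig","riser_block","kf_ring","bnc_adapter","tape_roll","black_cap"]:
        r=spot_in(n,c)
        print(n,[(round(d["conf"],2),(T[:3,:3]@np.array(d["xyz"])+T[:3,3]).round(4).tolist()) for d in r[:2]])
print(read_state()["t"])
E
```

```text
pics
{'t': 0.0, 'joints': array([-1.46347768e+00,  5.28455221e-01,  1.43393337e+00, -2.70211820e-05,
        1.18142357e+00, -1.78496172e-01]), 'joint_velocities': array([-0.00019777, -0.00063777, -0.00128701, -0.00065483,  0.00039943,
       -0.0005623 ]), 'joint_torque': array([ 7.46372953e-04, -4.42344832e+01, -1.78022593e+01, -5.81347263e-05,
        8.45681468e-03,  3.10598864e-06]), 'position': array([ 0.17615766, -0.59891414,  0.24133046]), 'orientation': array([-1.10949256e-03,  9.89804761e-01,  1.42426486e-01,  2.70006423e-05]), 'ft_force': array([ 0.13346292, -1.21617777, -1.05785915]), 'moment': array([ 0.00224803, -0.00246427, -0.01326061]), 'finger_gap': 1.0004455622071762}
scene 517.0244141703329 517.0244141703329 316.2070055204604 195.33648938221017 [[-0.775, -0.384, 0.502, -0.188], [-0.632, 0.441, -0.638, 0.904], [0.023, -0.811, -0.584, 0.924], [0.0, 0.0, 0.0, 1.0]]
knob_grip [(0.79, [0.4527, 0.3085, 0.0364])]
lower_face [(0.62, [0.4365, 0.2015, 0.0469])]
upper_half [(0.5, [0.4701, -0.2318, 0.0108])]
small_hole [(0.52, [0.4733, -0.2287, 0.0163])]
large_hole [(0.83, [0
[... 949 characters left out ...]
_dowel_tip []
jig [(0.67, [0.6401, 0.2614, 0.0149]), (0.64, [0.4455, 0.2348, 0.0163])]
riser_block [(0.74, [0.6544, 0.3917, 0.0152])]
kf_ring []
bnc_adapter [(0.42, [0.4941, -0.4736, 0.0221])]
tape_roll [(0.76, [0.6413, 0.2607, 0.0137]), (0.57, [0.4491, 0.2997, 0.0458])]
black_cap [(0.7, [0.6866, -0.3915, 0.0152])]
wrist 310.56776727579455 310.56776727579455 324.115735278569 199.21076496091467 [[0.282, -0.918, -0.279, 0.247], [-0.959, -0.27, -0.083, -0.578], [0.001, 0.291, -0.957, 0.374], [0.0, 0.0, 0.0, 1.0]]
knob_grip []
lower_face []
upper_half []
small_hole []
large_hole []
small_dowel_tip []
large_dowel_tip []
jig []
riser_block []
kf_ring []
bnc_adapter []
tape_roll []
black_cap []
2.1
```

View pics/a_top.png

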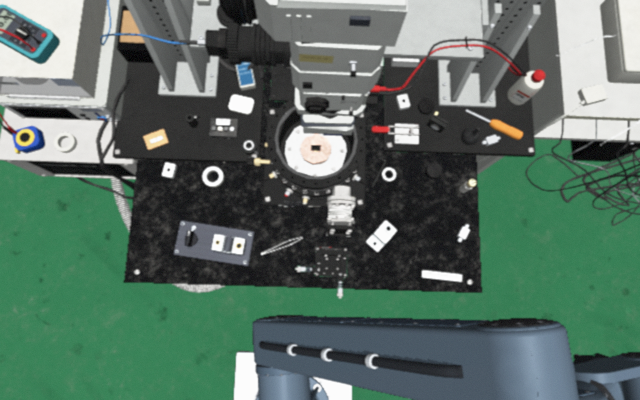

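View pics/a_scene.png

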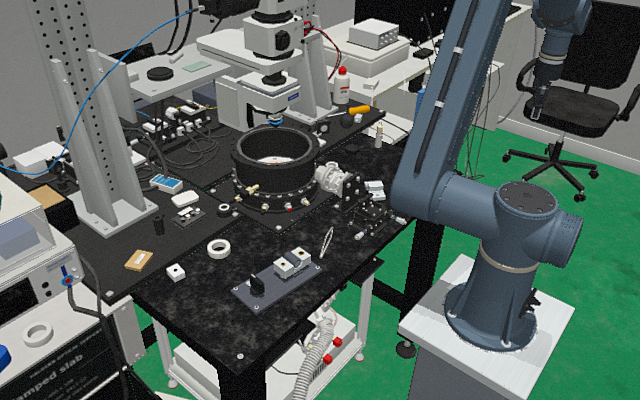

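Top view: the jig is at about (213,243) with its knob at (190,235), and the lower half is at about (228,243). The loose upper half is at about (382,236), lying diagonally. I'll zoom in.

Run:
```python
import cv2,numpy as np
im=cv2.imread("pics/a_top.png")
a=cv2.resize(im[210:275,165:265],None,fx=5,fy=5,interpolation=cv2.INTER_CUBIC)
b=cv2.resize(im[210:275,355:410],None,fx=5,fy=5,interpolation=cv2.INTER_CUBIC)
cv2.imwrite("pics/b1.png",np.hstack([a,b]))
```

```text
(no output)
```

View pics/b1.png

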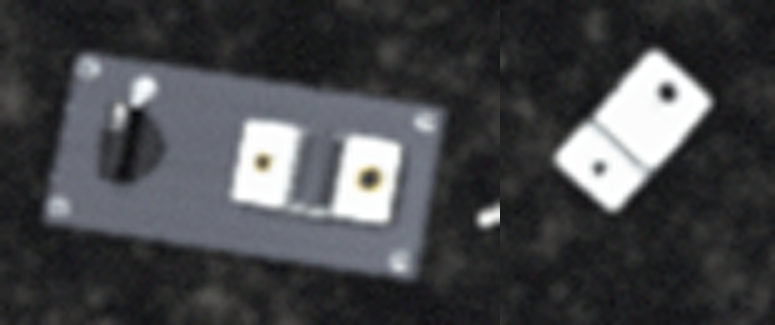

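```bash
cat > h.py <<'E'
from plant import *
import cv2,numpy as np
def q(psi): return [0.0,float(np.cos(psi/2)),float(np.sin(psi/2)),0.0]
def shot(name,cam="wrist"):
    m=camera_model(cam); im=camera(cam); cv2.imwrite(f"pics/{name}.png",im)
    np.savez(f"pics/{name}.npz",T=np.array(m["T"]),K=np.array([m["fx"],m["fy"],m["cx"],m["cy"]]))
    return im,m
def proj(m,p):
    T=np.array(m["T"]); c=T[:3,:3].T@(np.array(p)-T[:3,3]); return np.array([m["fx"]*c[0]/c[2]+m["cx"],m["fy"]*c[1]/c[2]+m["cy"]])
def unproj(m,uv,z):
    T=np.array(m["T"]); d=T[:3,:3]@np.array([(uv[0]-m["cx"])/m["fx"],(uv[1]-m["cy"])/m["fy"],1]); s=(z-T[2,3])/d[2]; return T[:3,3]+s*d
def load(name):
    d=np.load(f"pics/{name}.npz"); K=d["K"]; return dict(fx=K[0],fy=K[1],cx=K[2],cy=K[3],T=d["T"])
def world(m,xyz):
    T=np.array(m["T"]); return T[:3,:3]@np.array(xyz)+T[:3,3]
E
python3 - <<'E'
from h import *
move_to([0.477,-0.237,0.162],q(0.82+np.pi/2))
s=read_state(); print(s["t"],s["position"],s["orientation"])
wait(0.2)
im,m=shot("w_up")
for n in ["upper_half","small_hole","large_hole"]:
    print(n,[(d["conf"],world(m,d["xyz"]).round(4)) for d in spot_in(n,"wrist")])
s=read_state(); print(s["t"],s["position"],s["orientation"])
E
```

```text
3.8417 [ 0.47719882 -0.2379689   0.16221654] [ 5.00779972e-04  3.67216446e-01  9.30135348e-01 -2.56492557e-04]
upper_half [(0.93, array([ 0.477 , -0.2316,  0.0154]))]
small_hole [(0.77, array([ 0.4754, -0.2323,  0.0128]))]
large_hole [(0.91, array([ 0.479 , -0.2369,  0.0146]))]
4.2417 [ 0.47690419 -0.23734242  0.16201263] [ 4.27997837e-05  3.66949515e-01  9.30240857e-01 -1.29298509e-05]
```

View pics/w_up.png

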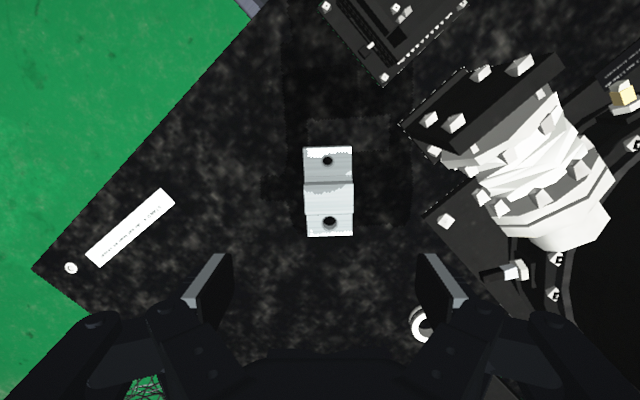

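Wrist view: the upper half is well aligned, with its small hole at about (327,161) and large hole at about (329,222). Next I'll measure the holes precisely and move on to the jig.

```bash
cat >> h.py <<'E'
def darkc(im,guess,r=7,thr=None):
    g=cv2.cvtColor(im,cv2.COLOR_BGR2GRAY).astype(float); x,y=map(int,guess)
    p=g[y-r:y+r+1,x-r:x+r+1]; hi=np.percentile(p,80); lo=p.min()
    w=np.clip((0.6*hi+0.4*lo)-p,0,None); 
    l=(w>0).astype(np.uint8); n,lab=cv2.connectedComponents(l); k=lab[np.unravel_index(np.argmax(w),w.shape)]
    w=w*(lab==k); yy,xx=np.mgrid[y-r:y+r+1,x-r:x+r+1]; return np.array([(w*xx).sum(),(w*yy).sum()])/w.sum(),(w>0).sum()
E
python3 - <<'E'
from h import *
im=cv2.imread("pics/w_up.png"); m=load("w_up")
cs,a=darkc(im,(327,161)); cl,b=darkc(im,(329,222)); print(cs,a,cl,b)
S=unproj(m,cs,0.012);L=unproj(m,cl,0.012); print(S,L,np.linalg.norm(S-L),(S+L)/2,np.arctan2(-(S-L)[0],(S-L)[1]))
cv2.imwrite("pics/c1.png",cv2.resize(im[130:250,280:380],None,fx=5,fy=5,interpolation=cv2.INTER_NEAREST))
move_to([0.40,-0.05,0.30],q(1.9))
move_to([0.442,0.19,0.200],q(1.43)); wait(0.2)
im,m=shot("w_jig"); s=read_state(); print(s["t"],s["position"])
for n in ["knob_grip","lower_face","small_dowel_tip","large_dowel_tip"]:
    print(n,[(d["conf"],world(m,d["xyz"]).round(4)) for d in spot_in(n,"wrist")])
E
```

```text
[327.00269916 160.41038791] 72 [328.98775523 220.67848152] 102
[ 0.46031271 -0.21761248  0.012     ] [ 0.50470606 -0.25629612  0.012     ] 0.05888288219913396 [ 0.48250938 -0.2369543   0.012     ] 0.8540182203658837
6.4833 [0.44260188 0.18902638 0.20047705]
knob_grip []
lower_face [(0.58, array([0.4422, 0.1956, 0.0469])), (0.23, array([0.6422, 0.2585, 0.0178]))]
small_dowel_tip []
large_dowel_tip []
```

View pics/w_jig.png

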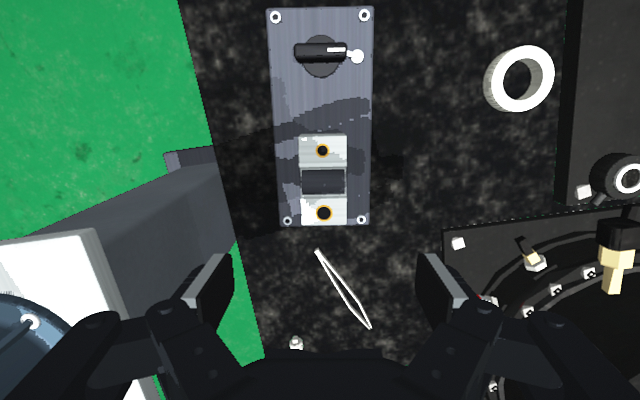

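View pics/c1.png

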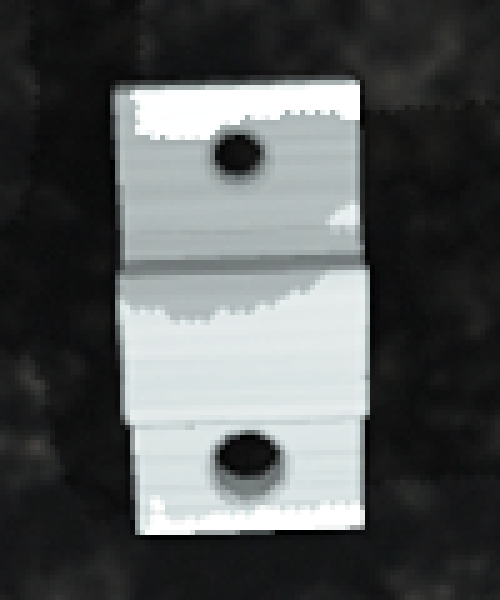

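Jig view: the small bore is at about (322,150), the large bore at (324,213), and the knob bar at about (320,53), with its far stop marked to the right. Next, zooms and detailed measurement.

Run:
```python
from h import *
im=cv2.imread("pics/w_jig.png"); m=load("w_jig")
cv2.imwrite("pics/c2.png",np.hstack([cv2.resize(im[125:235,275:375],None,fx=5,fy=5,interpolation=cv2.INTER_NEAREST),cv2.resize(im[0:110,265:315+10],None,fx=5,fy=5,interpolation=cv2.INTER_NEAREST)]))
cv2.imwrite("pics/c3.png",cv2.resize(im[0:110,260:380],None,fx=5,fy=5,interpolation=cv2.INTER_NEAREST))
hsv=cv2.cvtColor(im,cv2.COLOR_BGR2HSV)
for gx,gy in((322,150),(324,213)):
    p=hsv[gy-10:gy+11,gx-10:gx+11]; msk=(p[...,1]>120)&(p[...,2]>60)&(p[...,0]<35); ys,xs=np.nonzero(msk)
    pts=np.stack([xs+gx-10,ys+gy-10],1).astype(np.float32); print(len(pts),pts.min(0),pts.max(0),cv2.fitEllipse(cv2.convexHull(pts)))
```

```text
72 [316. 144.] [328. 156.] ((322.1538391113281, 150.15382385253906), (12.993998527526855, 13.108475685119629), 135.0)
88 [316. 205.] [331. 220.] ((323.5971984863281, 212.58213806152344), (15.592796325683594, 16.003347396850586), 106.23882293701172)
```

View pics/c2.png

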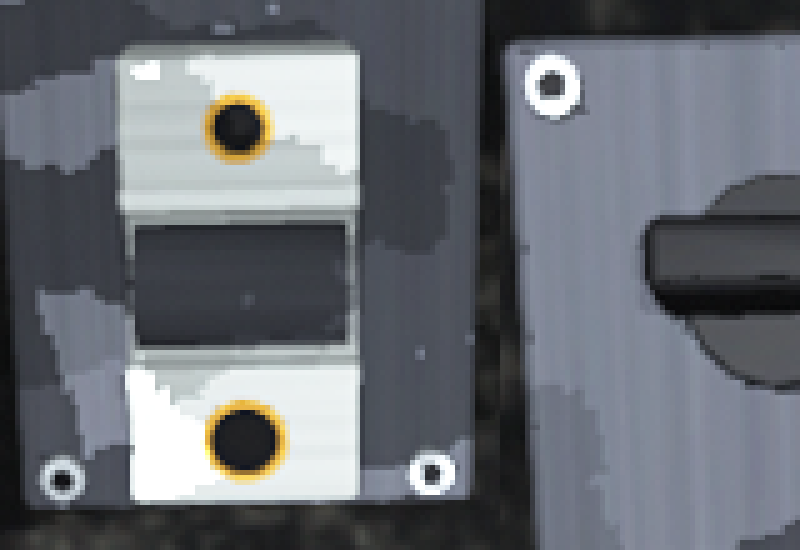

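View pics/c3.png

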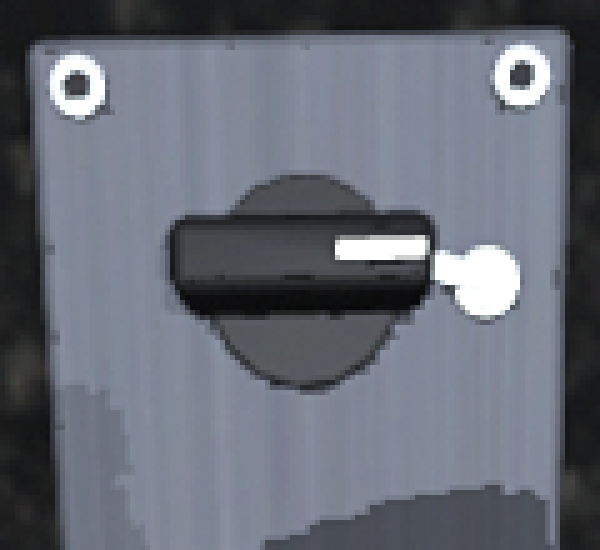

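Run:
```python
from h import *
m=load("w_jig")
def fit(m,cs,cl,z):
    S=unproj(m,cs,z);L=unproj(m,cl,z);d=S-L; print(S.round(4),L.round(4),"d",np.linalg.norm(d),"c",((S+L)/2).round(4),"yaw",np.arctan2(-d[0],d[1])); return (S+L)/2,np.arctan2(-d[0],d[1])
c,y=fit(m,(322.15,150.15),(323.6,212.58),.05)
K=c+0.112*np.array([-np.sin(y),np.cos(y),0]); print("knob pred",K, proj(m,[K[0],K[1],.056]))
for u in [(295,49.5),(346,49.5),(320.5,49.5)]: print(unproj(m,u,.056))
mu=load("w_up"); fit(mu,(327.2,160.7),(329.5,223.2),.012)
```

```text
[0.4462 0.2246 0.05  ] [0.439  0.1651 0.05  ] d 0.05995964724101136 c [0.4426 0.1948 0.05  ] yaw -0.12116806831539113
knob pred [0.45616371 0.30600995 0.05      ] [319.76272682  49.81687876]
[0.43632541 0.30908996 0.056     ]
[0.47725894 0.3032231  0.056     ]
[0.4567897  0.30615689 0.056     ]
[ 0.4606 -0.2177  0.012 ] [ 0.507  -0.2577  0.012 ] d 0.06124457746662162 c [ 0.4838 -0.2377  0.012 ] yaw 0.8580235405632337
```

Run:
```python
from h import *
K=[0.4565,0.3061]; p0=-0.13+np.pi
command_gripper(0.5,40)
move_to([K[0],K[1],0.13],q(p0))
servo_line([K[0],K[1],0.039])
f0=read_state()["ft_force"]; print("pre",f0)
command_gripper(0.0,40)
s=read_state(); print(s["t"],s["finger_gap"],s["ft_force"],s["position"])
for a in np.arange(0.14,1.41,0.14):
    move_to([K[0],K[1],0.039],q(p0-a))
    s=read_state(); print(round(a,2),s["t"],s["ft_force"].round(1),s["moment"].round(3),s["position"].round(4))
command_gripper(0.45,40)
servo_line([K[0],K[1],0.13])
s=read_state(); print(s["t"],s["joints"])
move_to([0.442,0.19,0.200],q(1.45)); wait(0.2)
im,m=shot("w_jig2"); s=read_state(); print(s["t"],s["position"])
```

```text
pre [ 0.23098786  0.46638189 -0.46633396]
9.55 0.13381803981684776 [ 0.68884067 -4.92984993  4.16693882] [0.45696059 0.30519045 0.04021501]
0.14 9.8083 [-0.  -5.8  4.3] [-0.792 -0.082  0.075] [0.4569 0.3051 0.0402]
0.28 10.0667 [ 0.3 -5.6  4.5] [-0.81  -0.137  0.111] [0.4569 0.305  0.0402]
0.42 10.325 [ 1.1 -6.4  5.5] [-0.947 -0.017  0.059] [0.4568 0.3048 0.0402]
0.56 10.5833 [ 0.2 -5.8  5.8] [-0.993 -0.051  0.013] [0.4567 0.3047 0.0402]
0.7 10.8417 [ 1.1 -6.6  5. ] [-0.977 -0.064  0.025] [0.4566 0.3046 0.0402]
0.84 11.1 [ 0.  -6.8  4.9] [-1.1   -0.087 -0.051] [0.4566 0.3046 0.0402]
0.98 11.3583 [ 1.6 -7.7  5.6] [-1.181 -0.091 -0.037] [0.4564 0.3045 0.0402]
1.12 11.6167 [-0.1 -8.   5.4] [-1.16  -0.056 -0.018] [0.4564 0.3044 0.0402]
1.26 11.875 [-0.9 -7.1  6.2] [-1.22  -0.091 -0.092] [0.4563 0.3044 0.0402]
1.4 12.1333 [-0.2 -6.9  6.3] [-1.219 -0.003  0.11 ] [0.4562 0.3043 0.0402]
13.2667 [3.87343147e-01 5.87335484e-01 1.72376437e+00 8.78348477e-06
 8.31631734e-01 3.46528934e-01]
14.125 [0.44174109 0.1909973  0.19901953]
```

View pics/w_jig2.png

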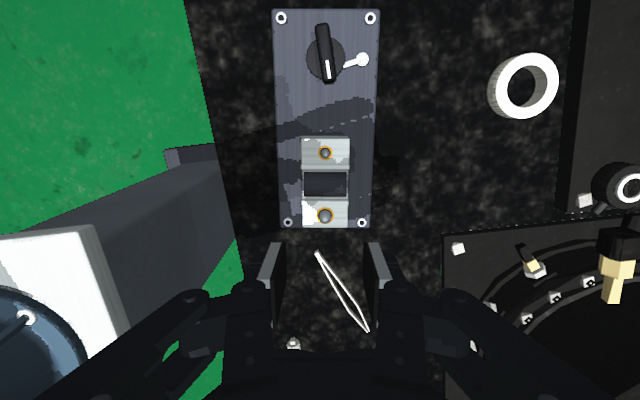

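The knob bar now lies along the jig's y axis with its marker at (327,70), and both dowels show at (325,153) and (325,215). Next I'll grasp the upper half.

Run:
```python
from h import *
U=[0.4836,-0.2376]; ps=0.855+np.pi/2
command_gripper(0.75,60)
move_to([0.40,-0.05,0.30],q(1.9))
move_to([U[0],U[1],0.13],q(ps)); wait(0.1); im,m=shot("w_up2")
servo_line([U[0],U[1],0.015],velocity=0.1)
s=read_state(); print(s["t"],s["position"],s["ft_force"])
command_gripper(0.0,60)
s=read_state(); print(s["t"],s["finger_gap"],s["position"],s["ft_force"])
shot("w_grip")
servo_line([U[0],U[1],0.16],velocity=0.15); wait(0.2)
s=read_state(); print(s["t"],s["finger_gap"],s["position"],s["orientation"],s["ft_force"])
shot("w_held")
```

```text
18.0083 [ 0.48394816 -0.23785256  0.01555026] [ 0.46806557 -0.16508216 -0.13073019]
18.3167 0.501808078573856 [ 0.48406514 -0.23786689  0.01584692] [0.91201286 0.24078259 5.82651473]
19.6833 0.5064937285885958 [ 0.4831463  -0.23731452  0.15905074] [-9.72847928e-04  3.50340818e-01  9.36621734e-01  3.03562251e-04] [-5.44886975e-01  7.53398151e-04 -1.51960176e+00]
```

View pics/w_held.png

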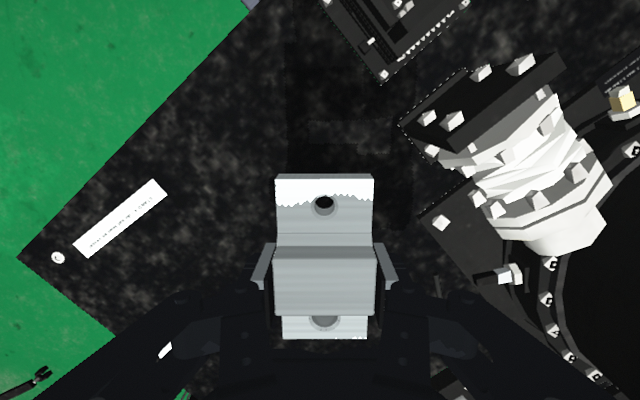

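View pics/w_up2.png

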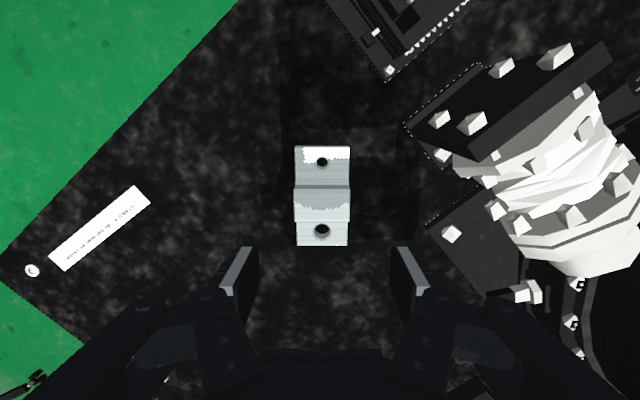

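The half is held squarely: small hole at about (324,205), large hole at about (324,321). I'll compute their in-hand positions and compare them with the dowels.

Run:
```python
from h import *
im=cv2.imread("pics/w_held.png")
a=cv2.resize(im[165:345,260:390],None,fx=3,fy=3,interpolation=cv2.INTER_NEAREST)
i2=cv2.imread("pics/w_jig2.png"); b=cv2.resize(i2[130:235,290:360],None,fx=5,fy=5,interpolation=cv2.INTER_NEAREST)
h=max(a.shape[0],b.shape[0]); P=lambda x:cv2.copyMakeBorder(x,0,h-x.shape[0],0,0,cv2.BORDER_CONSTANT)
cv2.imwrite("pics/c4.png",np.hstack([P(a),P(b)]))
```

```text
(no output)
```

View pics/c4.png

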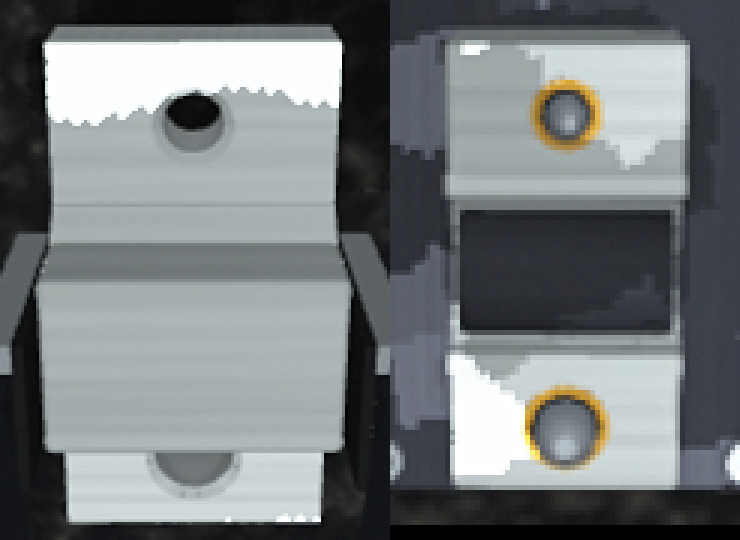

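Run:
```python
from h import *
m=load("w_held"); z=0.15905-0.0038; tcp=np.array([0.4831463,-0.23731452,0]); ps=2*np.arctan2(.936621734,.350340818); print("psi",ps)
R=np.array([[np.cos(ps),np.sin(ps)],[np.sin(ps),-np.cos(ps)]]) # cols tool x,y
for uv in [(324.5,206.5),(324.7,318)]:
    p=unproj(m,uv,z); print("held tool frame",(R.T@(p-tcp)[:2]).round(4))
# camera pose in the tool: consistency
m2=load("w_jig2"); hsv=cv2.cvtColor(cv2.imread("pics/w_jig2.png"),cv2.COLOR_BGR2HSV)
C=[]
for gx,gy in((325,153),(325,215)):
    p=hsv[gy-10:gy+11,gx-10:gx+11]; msk=(p[...,1]>120)&(p[...,2]>60)&(p[...,0]<35); ys,xs=np.nonzero(msk)
    pts=np.stack([xs+gx-10,ys+gy-10],1).astype(np.float32); e=cv2.fitEllipse(cv2.convexHull(pts)); C.append(e[0]); print(e)
S=unproj(m2,C[0],.05);L=unproj(m2,C[1],.05);d=S-L;print(S,L,np.linalg.norm(d),(S+L)/2,np.arctan2(-d[0],d[1]))
# up2 for reference
mu=load("w_up2"); im=cv2.imread("pics/w_up2.png"); 
cv2.imwrite("pics/c5.png",cv2.resize(im[140:250,285:360],None,fx=5,fy=5,interpolation=cv2.INTER_NEAREST))
```

```text
psi 2.4257223475543954
held tool frame [0.03   0.0011]
held tool frame [-0.0306  0.0012]
((324.8078308105469, 152.51214599609375), (13.409217834472656, 13.56135082244873), 114.63545227050781)
((324.3215026855469, 214.83177185058594), (15.30568790435791, 16.668546676635742), 83.42831420898438)
[0.44621726 0.22460614 0.05      ] [0.43870465 0.16529117 0.05      ] 0.05978883648374844 [0.44246096 0.19494865 0.05      ] -0.12598538258551054
```

View pics/c5.png

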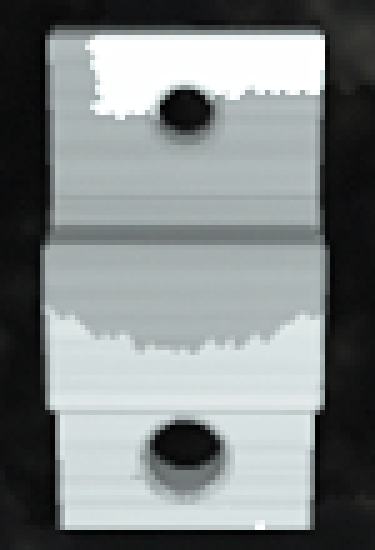

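Run:
```python
from h import *
y=-0.124; ps=y+np.pi/2; C=np.array([0.442,0.194]); ey=np.array([-np.sin(y),np.cos(y)])
move_to([0.40,-0.05,0.28],q(1.9))
P=C-0.075*ey
move_to([P[0],P[1],0.12],q(ps))
servo_line([P[0],P[1],0.084],velocity=0.06); wait(0.3)
s=read_state(); print(s["t"],s["position"].tolist(),s["orientation"].tolist(),s["finger_gap"],s["ft_force"])
shot("w_hov")
im=cv2.imread("pics/w_hov.png"); cv2.imwrite("pics/c6.png",cv2.resize(im[0:330,230:420],None,fx=1.8,fy=1.8,interpolation=cv2.INTER_CUBIC))
```

```text
22.6583 [0.43290574836130225, 0.11963559691834041, 0.08427023640632958] [0.00021228516919961885, 0.7495258991964163, 0.6619749362114835, 0.00025533627410262937] 0.501199083245389 [ 0.18719855  0.46023417 -1.81730798]
```

View pics/w_hov.png

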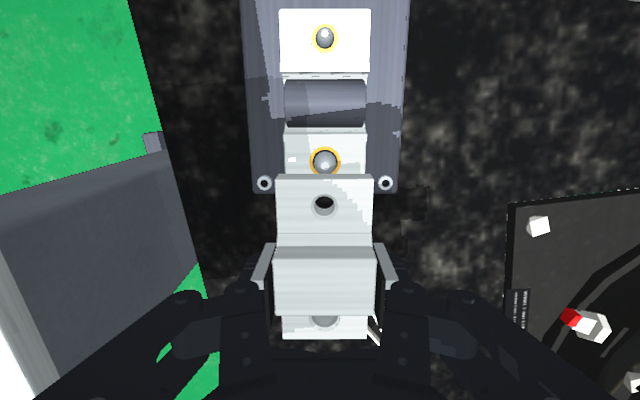

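Both dowels are visible, at (325,38) and (325,161), along with the held half's small hole at (324,205). I'll measure them in the tool frame.

Run:
```python
from h import *
m=load("w_hov"); im=cv2.imread("pics/w_hov.png"); hsv=cv2.cvtColor(im,cv2.COLOR_BGR2HSV)
tcp=np.array([0.432906,0.119636]); qq=[0.7495259,0.6619749]; ps=2*np.arctan2(qq[1],qq[0])
R=np.array([[np.cos(ps),np.sin(ps)],[np.sin(ps),-np.cos(ps)]])
Q=[]
for gx,gy in((325,38),(325,161)):
    r=18;p=hsv[gy-r:gy+r+1,gx-r:gx+r+1]; msk=(p[...,1]>120)&(p[...,2]>60)&(p[...,0]<35); ys,xs=np.nonzero(msk)
    pts=np.stack([xs+gx-r,ys+gy-r],1).astype(np.float32); e=cv2.fitEllipse(cv2.convexHull(pts)); 
    w=unproj(m,e[0],.05); t=R.T@(w[:2]-tcp); Q.append(t); print(e,w.round(4),"tool",t.round(5))
d=Q[0]-Q[1]; c=(Q[0]+Q[1])/2; print("centre tool",c,"len",np.linalg.norm(d),"dyaw tool",np.arctan2(d[1],d[0]))
print("world c",tcp+R@c, "bias corrected", tcp+R@(c-[-0.0003,0.0011]), "psi",ps)
cv2.imwrite("pics/c7.png",np.hstack([cv2.resize(im[10:70,290:360],None,fx=5,fy=5),cv2.resize(im[135:195,290:360],None,fx=5,fy=5)]))
```

```text
((324.6877746582031, 37.83249282836914), (19.447355270385742, 21.793190002441406), 9.241717338562012) [0.4463 0.2249 0.05  ] tool [0.10613 0.00029]
((324.51934814453125, 161.46087646484375), (29.958341598510742, 30.13111686706543), 90.761962890625) [0.4388 0.1652 0.05  ] tool [0.04598 0.00024]
centre tool [0.0760553 0.0002609] len 0.060141226492308894 dyaw tool 0.0008481729576608897
world c [0.44256368 0.19507608] bias corrected [0.44150919 0.19550972] psi 1.4469012795609255
```

View pics/c7.png

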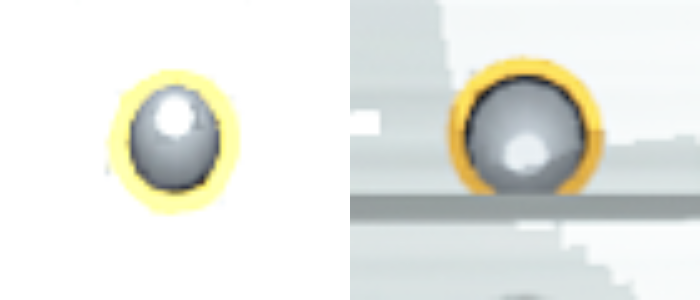

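Run:
```python
from h import *
ps=1.4465; C=[0.4418,0.1951]
servo_line([C[0],C[1],0.084],q(ps),velocity=0.06)
servo_line([C[0],C[1],0.0785],velocity=0.03); wait(0.3)
s=read_state(); print(s["t"],s["position"].tolist(),s["orientation"].tolist(),s["ft_force"],s["moment"])
im,m=shot("w_above")
for n,t in(("s",.03),("l",-.03)):
    w=np.array([C[0]+t*np.cos(ps),C[1]+t*np.sin(ps)]); print(n,proj(m,[*w,.061]),proj(m,[*w,.0785-.0038]))
cv2.imwrite("pics/c8.png",cv2.resize(im[165:345,260:390],None,fx=4,fy=3.3,interpolation=cv2.INTER_NEAREST))
```

```text
24.7583 [0.4418233492604701, 0.19511080378617274, 0.07855511178245127] [2.6523223361719515e-05, 0.7496550302024184, 0.6618287788405123, 4.987189702335779e-05] [-0.96650137  0.44891843 -1.80158174] [-0.01149807  0.00980864 -0.00696837]
s [324.01233721 198.89082255] [324.02278568 207.53723186]
l [324.01064856 301.60981507] [324.01982017 317.70191782]
```

View pics/c8.png

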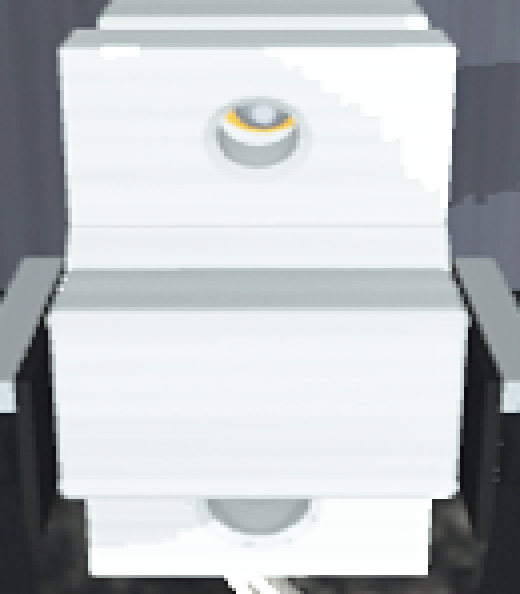

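Run:
```python
from h import *
m=load("w_above"); im=cv2.imread("pics/w_above.png")
tcp=np.array([0.44182,0.19511]); ps=1.4465
R=np.array([[np.cos(ps),np.sin(ps)],[np.sin(ps),-np.cos(ps)]])
cv2.imwrite("pics/c9.png",cv2.resize(im[185:225,305:345],None,fx=14,fy=14,interpolation=cv2.INTER_CUBIC))
ih=cv2.imread("pics/w_hov.png"); cv2.imwrite("pics/c10.png",cv2.resize(ih[185:225,305:345],None,fx=14,fy=14,interpolation=cv2.INTER_CUBIC))
for nm,x,z in (("brass -x outer",.03-.0055,.05),("dowel -x shoulder",.026,.056),("tip",.03,.061),("low mouth -x",.03-.0048,.0785-.0158),("low mouth +x",.0348,.0785-.0158),("up mouth -x",.0252,.0785-.0038),("up mouth +x",.0348,.0785-.0038)):
    w=tcp+R@[x,0]; print(nm,proj(m,[*w,z]).round(1))
```

```text
brass -x outer [324.  202.7]
dowel -x shoulder [324.  203.4]
tip [324.  198.9]
low mouth -x [324.1 209. ]
low mouth +x [324.1 190.5]
up mouth -x [324.1 217.3]
up mouth +x [324.1 197.5]
```

View pics/c9.png

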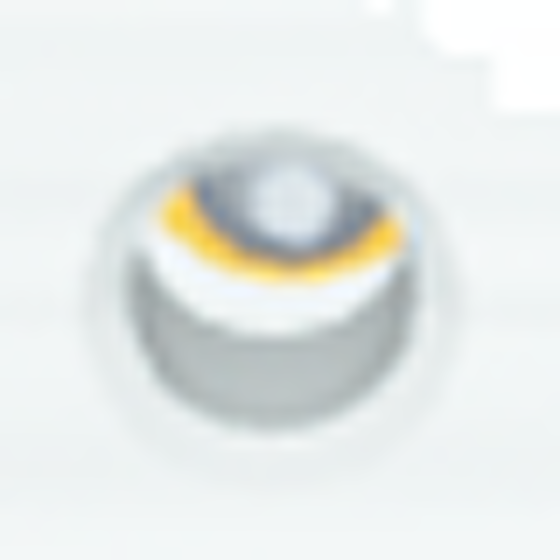

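View pics/c10.png

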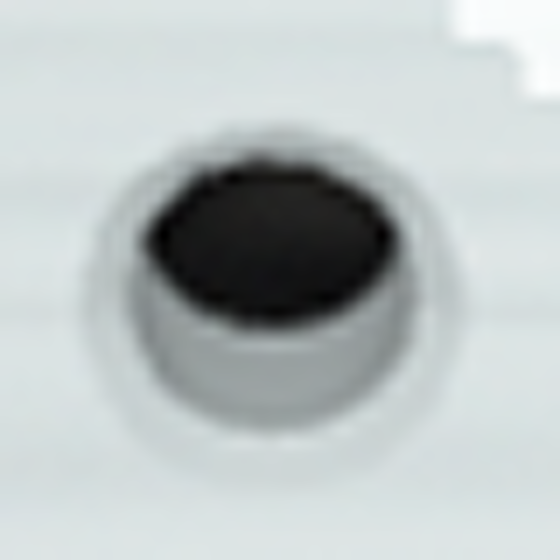

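Through the small hole, the dowel sits about 0.45 mm to +x and 0.6 mm to -y of the hole axis. I'll correct that, then descend in guarded steps.

Run:
```python
from h import *
C=[0.4422,0.1945]
servo_line([C[0],C[1],0.0785],velocity=0.02)
f0=read_state()["ft_force"]; m0=read_state()["moment"]
z=0.0785
while z>0.0665:
    z-=0.001
    servo_line([C[0],C[1],z],velocity=0.015)
    s=read_state(); f=s["ft_force"]-f0
    print(round(z,4),round(s["t"],2),s["position"].round(4),f.round(1),(s["moment"]-m0).round(2))
    if f[2]>5 or np.hypot(f[0],f[1])>8: print("STOP");break
shot("w_ins")
im=cv2.imread("pics/w_ins.png"); cv2.imwrite("pics/c11.png",cv2.resize(im[150:345,230:420],None,fx=3,fy=3))
```

```text
0.0775 25.31 [0.4421 0.1945 0.0774] [ 0.5 -0.2  0.4] [-0.02 -0.01  0.03]
0.0765 25.56 [0.4421 0.1945 0.0764] [-1.2 -0.5  0.1] [-0.03  0.06  0.02]
0.0755 25.81 [0.4421 0.1945 0.0754] [0.6 0.7 0.2] [0.   0.07 0.04]
0.0745 26.06 [0.4422 0.1945 0.0744] [0.4 0.7 0.3] [-0.02  0.03  0.  ]
0.0735 26.31 [0.4421 0.1945 0.0734] [ 0.  -0.2  0.4] [-0.01  0.04  0.07]
0.0725 26.56 [0.4421 0.1945 0.0724] [-0.7  0.5  0.1] [-0.07  0.04  0.11]
0.0715 26.81 [0.4421 0.1945 0.0714] [ 0.  -0.2  0.8] [-0.01  0.02 -0.  ]
0.0705 27.06 [0.4421 0.1945 0.0704] [-0.3  0.6 -0.3] [-0.02  0.04  0.06]
0.0695 27.31 [0.4422 0.1945 0.0694] [-0.4 -1.   0.5] [-0.04  0.04  0.04]
0.0685 27.56 [0.4422 0.1945 0.0684] [-0.4 -0.7 -0.2] [-0.05  0.04  0.01]
0.0675 27.81 [0.4421 0.1945 0.0674] [-0.1  0.2  0.3] [-0.08  0.06  0.11]
0.0665 28.06 [0.4423 0.1945 0.0665] [0.  0.7 0.5] [-0.04  0.05  0.05]
```

View pics/c11.png

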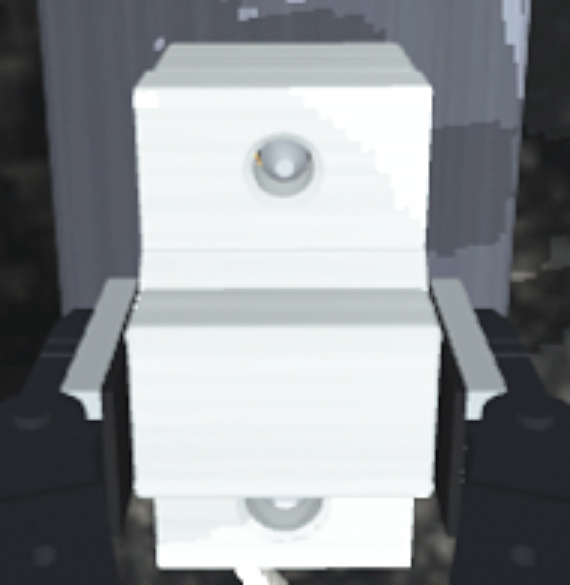

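Both dowels are in their holes with no side force. Next is the press.

Run:
```python
from h import *
C=[0.4422,0.1945]
wait(0.3); s=read_state(); f0=np.mean([read_state()["ft_force"] for _ in range(3)],0); m0=s["moment"]; print(f0)
z=0.0665
while z>0.056:
    z-=0.0005
    servo_line([C[0],C[1],z],velocity=0.01); wait(0.1)
    s=read_state(); f=s["ft_force"]-f0
    print(round(z,4),round(s["t"],2),s["position"].round(4),f.round(1),(s["moment"]-m0).round(2))
    if f[2]>10 or np.hypot(f[0],f[1])>12: print("STOP");break
    if s["position"][2]<0.0609: print("deep");break
wait(0.5); s=read_state(); print(s["t"],s["position"],s["ft_force"]-f0,s["finger_gap"])
shot("w_press"); shot("s_press","scene")
im=cv2.imread("pics/w_press.png"); cv2.imwrite("pics/c12.png",im)
```

```text
[ 0.60803668 -1.07482705 -1.47261942]
0.066 28.76 [0.4422 0.1945 0.0663] [-2.1  1.7  5.8] [-0.1   0.18  0.02]
0.0655 29.11 [0.4422 0.1945 0.0656] [-1.2  0.8  7. ] [-0.09  0.27 -0.03]
0.065 29.46 [0.4422 0.1945 0.0651] [-1.6  1.7  6.4] [-0.08  0.24  0.02]
0.0645 29.81 [0.4422 0.1945 0.0647] [-1.7  1.1  7.2] [-0.12  0.25 -0.03]
0.064 30.16 [0.4422 0.1945 0.0642] [-1.   0.9  8.2] [-0.09  0.25  0.03]
0.0635 30.51 [0.4422 0.1945 0.0638] [-1.7  1.2  8.3] [-0.05  0.24 -0.  ]
0.063 30.86 [0.4422 0.1945 0.0633] [-1.8  0.8  9. ] [-0.12  0.25  0.01]
0.0625 31.21 [0.4422 0.1945 0.0629] [-0.6 -0.3  9.8] [-0.11  0.25 -0.01]
0.062 31.56 [0.4423 0.1945 0.0624] [-1.5  2.   9.5] [-0.12  0.3   0.03]
0.0615 31.91 [0.4422 0.1945 0.062 ] [-2.2  1.2 11.2] [-0.11  0.31 -0.01]
STOP
32.4083 [0.44221844 0.19451118 0.06200283] [-2.52048942e+00 -8.53572766e-03  9.84698061e+00] 0.5026710400426498
```

View pics/c12.png

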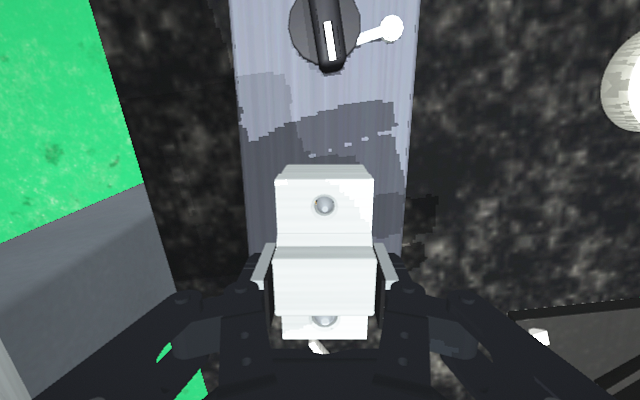

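Run:
```python
from h import *
im=cv2.imread("pics/s_press.png"); m=load("s_press"); u,v=proj(m,[.442,.1945,.05]).astype(int); print(u,v)
cv2.imwrite("pics/c13.png",cv2.resize(im[v-50:v+50,u-65:u+65],None,fx=6,fy=6,interpolation=cv2.INTER_CUBIC))
```

```text
291 258
```

View pics/c13.png

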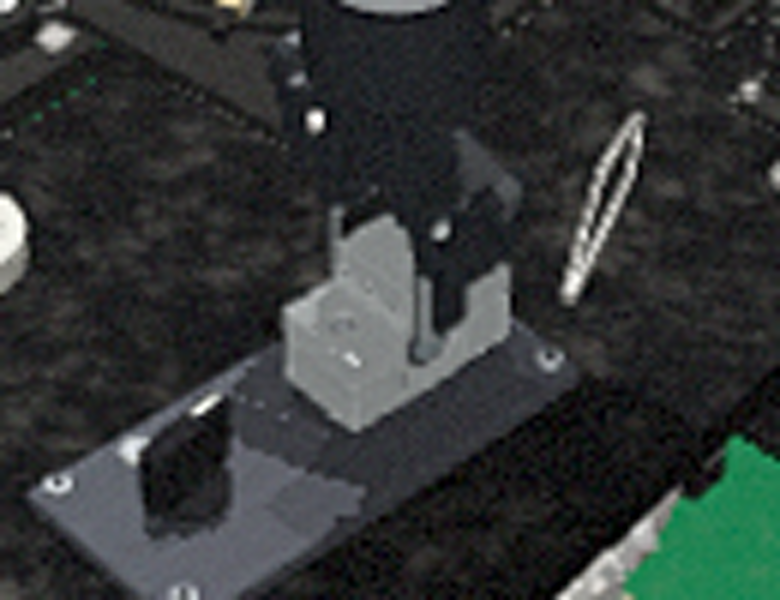

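The halves look flush, with no gap showing, and the knob is at its stop. The sink is about 4.4 mm at roughly 10 N, and everything is at rest. I'll do one last stability check and hand in.

Run:
```python
from h import *
wait(0.5); s=read_state(); print(s["t"],s["position"],s["ft_force"],s["finger_gap"],abs(s["joint_velocities"]).max())
print(hand_in())
```

```text
33.0083 [0.44224273 0.19449469 0.06199618] [-1.96090525 -0.01604742  9.27588014] 0.5058418160992836 0.0015668950632459402
the job is handed in; nothing more can be done
None
```

The job is handed in at about 33 s of the 67 s allowed, with the gripper still holding the closed pair pressed down. `hand_in()` gives no verdict, so what follows is from my own checks.

- **Knob and dowels:** I turned the knob 1.4 rad clockwise. The wrist pictures show it at the far stop with both dowels up, and it was still there during the final press.
- **Fit:** Through the small hole, the wrist camera showed an error of about 0.5 mm, so I corrected it before going down. Both dowels then entered with almost no force. No gap shows between the faces in the scene picture, but I did not measure flushness or tilt any other way.
- **Press:** I pushed down to about 10 N. From the change in tool height, the lower half has sunk about 4.4 mm, slightly short of 5 mm but within the 2 to 8.5 mm range. The last reading showed the arm at rest with the grip unchanged.
- **Disagreement:** The knob grip and the in-hand view put the lower half about 1.5 mm apart in y. The view through the hole settled it at a value in between.
- **Other things on the table:** I avoided them and felt no unexpected contact, but I did not re-measure their positions at the end.

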